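Level the seismometer base plate

ROBOT

A 7-joint arm with a two-finger parallel gripper is mounted at the origin on the work surface. World frame = base frame: x ahead of the robot, y to its left, z up, the work surface at z = 0. Lengths are in m, angles in rad, forces in N, time in s.
With the tool pointing down it reaches from about 0.35 to 0.9 m from the base axis. Payload 19.9 kg.
Tool frame: the origin (TCP) lies between the finger pads; the fingertips stand 19 mm ahead of it and the grasp point (between the pads) is the TCP; z points along the fingers, y is the direction in which the jaws open and shut (so a half turn about z gives the same grasp; the last joint's range is limited). The gripper opens to 94 mm and grips with 3 to 60 N. Pads are 16 mm wide; open, the fingers measure 119 mm over their backs; the gripper's body (75 mm by 177 mm) begins 78 mm behind the grasp point.
Start: joints at [-0.042, 0.417, -0.01, 1.614, 0.005, 1.111, -0.053], TCP at [0.625, 0, 0.224] pointing down, gripper open.
Joint ranges: [-2.81, 2.81], [-0.39, 2.02], [-1.27, 1.25], [0.06, 2.57], [-1.19, 4.33], [0.19, 2], [-2.82, 2.82]. Speed limits (rad/s): [1.89, 1.89, 2.39, 2.39, 3.01, 3.01, 3.01].

INTERFACE

Orientations are given as a 3x3 rotation matrix whose columns are the frame's x, y, z axes.
In Python, from rig import robot gives the robot as it stands. Calls block until the motion is done:
- robot.move_ptp(position, orientation): joint-space move of the TCP to a pose.
- robot.move_linear(position, velocity=0.15, frame=None, threshold=None): straight line of the TCP; frame=None keeps the orientation; velocity is the mean speed in m/s. With threshold (N) it stops when the force on the tool has changed by that much, and returns True; else False.
- robot.goto_joints(angles): joint-space move.
- robot.gripper_to(opening): finger opening in m; the grip force is fixed at half the most; returns when the fingers have stopped.
- robot.pause(seconds).
- robot.ik(position, orientation): joint angles nearest the present ones, or None.
- robot.get_state(): the state.
- robot.grab_frame(name): name is "scene" or "side" or "wrist"; returns the picture (384x512x3 uint8, red, green, blue); there is no depth.
- robot.camera_info(name): a dict with "fx", "fy", "cx", "cy" (pixels), "dist" ([k1, k2, p1, p2, k3] as OpenCV has them; the pictures are not rectified), "rvec" (rotation vector, rad) and "tvec" (3), from world to camera coordinates, as OpenCV has them. Camera axes: x right, y down, z forward; pixel columns grow to the right and rows downward; lengths in m; the calibration is good to about 2 mm. A picture is of the moment at which its call begins: read the wrist's pose just before it. camera_info takes no time and is no camera call; for the wrist camera it gives the pose at the moment of the call.
A pose or a line that the arm cannot do raises robot.PlanningError and nothing moves.
- robot.sign_off(): hands the job in, once; it reports no verdict.
The state is a dict: "time": time; "qpos": joint angles; "joint_vel": joint speeds; "effort": joint torques, N m; "ee_pos": TCP position; "tool_rot": TCP orientation; "force": force on the tool from outside, world axes, zero at the start; "moment": the same for the moment, N m; "opening": finger opening in m.
Only numpy, scipy, OpenCV 4.12 (cv2) and the standard library are available. Lean on these libraries where they do the work, as an engineer would, in place of code of your own. Each camera call takes 0.05 s, during which the arm holds its last target.

TASK

Level the square base plate on which the seismometer will stand: turn its two winged foot screws, one after the other and each only as far as it needs, until in both tube vials the bubble lies wholly between the two black lines, then let go. Turning a screw clockwise (seen from above) raises its corner, and the bubble in the vial beside it runs towards that screw; the third foot, with the plain dome, is fixed.

Things in the scene. Friction and masses are not known exactly. Their poses are not given: they have to be found in the camera images.
- near_screw (a point): Brass winged screw at the plate's near left corner: a wing on edge 56 mm long (x), 14 thick (y), 26 high (z); point at its centre on the upright screw axis, 84 mm above the shelf; axes turn with it. Pinch across its thickness. 1 rad clockwise from above moves the near bubble 26 mm towards this screw. Stiff (0.08 N m), stays put, stops 1.3 rad from level; starts within 1.1 rad of level, either way.
- far_screw (a point): The other winged screw, at the plate's far right corner, 240 mm diagonally across the plate from the near one: same shape, size, point, axes, stiffness and stops. 1 rad clockwise from above moves the far bubble 26 mm towards this screw. It starts 0.55 to 1.1 rad too far clockwise.
- near_bubble (a joint): Pale bubble, 20 mm long, of the green tube vial (108 mm, top 60 mm above the shelf) that lies beside the near screw, along the plate edge from it towards the domed foot. Value: bubble centre's offset from the vial's middle in m, positive towards the near screw. Two black lines stand 20.5 mm either side of the middle. Moves with the near screw only.
- far_bubble (a joint): The same for the second vial, at right angles to the first, beside the far screw along the edge from it towards the domed foot: offset in m from the vial's middle, positive towards the far screw. Moves with the far screw only. The plate is aluminium, 230 mm square, top 42 mm above the shelf, and tilts 1 to 2 degrees at most.

How it is judged:
By the outcome, as a careful person would: the job done as asked, in the order asked, and still so for the second after the job is handed in, with the robot touching nothing.
It also fails if it takes over 48 s, if anything falls off the work surface, if the arm or the gripper's body presses on something with over 40 N, if the wrist force passes 120 N, or if a joint passes its speed limit or range.

## Working session

There is one attempt and no reset: what is moved stays moved. The work goes in short steps, each a Python script; the robot and the scene stay as the last script left them, time stands still between calls to the robot, and variables do not carry over. Pictures are saved under pics/ and viewed, and the job is handed in when it is done.

```bash
ls; mkdir -p pics
python3 - <<'E'
from rig import robot
import cv2
for n in ["scene","side","wrist"]:
    i=robot.camera_info(n); print(n,{k:(v if isinstance(v,(int,float)) else [round(float(x),4) for x in v]) for k,v in i.items()})
    cv2.imwrite(f"pics/{n}0.png",robot.grab_frame(n)[:,:,::-1])
s=robot.get_state();print(s['time'],s['opening'],s['tool_rot'])
E
```

```text
pics
scene {'fx': 377.4335116125898, 'fy': 377.4335116125898, 'cx': 260.6058546227057, 'cy': 194.8655597283887, 'dist': [-0.0072, 0.0, 0.0, 0.0, 0.0], 'rvec': [2.0535, 1.0921, -0.4957], 'tvec': [-0.3449, -0.2209, 1.0734]}
side {'fx': 440.9627829014585, 'fy': 440.9627829014585, 'cx': 246.63181563717305, 'cy': 185.49473440495683, 'dist': [-0.1557, 0.0, 0.0, 0.0, 0.0], 'rvec': [2.1176, -0.8991, 0.3925], 'tvec': [-0.4024, 0.3408, 0.4049]}
wrist {'fx': 305.90177871648126, 'fy': 305.90177871648126, 'cx': 260.8191726150009, 'cy': 191.97493191974195, 'dist': [-0.0334, 0.0, 0.0, 0.0, 0.0], 'rvec': [-2.8967, -0.0013, 0.0002], 'tvec': [-0.6249, -0.0255, 0.3897]}
0.15 0.09371816637225878 [[ 1.12801002e-05  9.99999544e-01 -9.54466924e-04]
 [ 9.99999998e-01 -1.13340131e-05 -5.64794841e-05]
 [-5.64902763e-05 -9.54466285e-04 -9.99999543e-01]]
```

View pics/scene0.png

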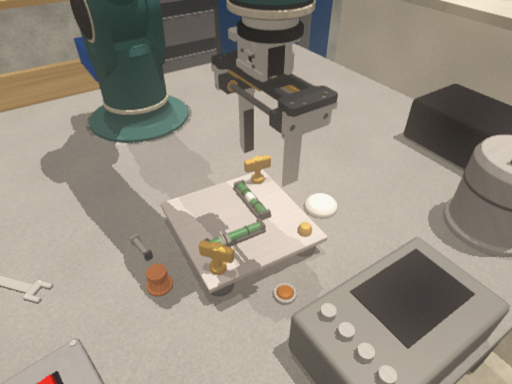

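View pics/side0.png

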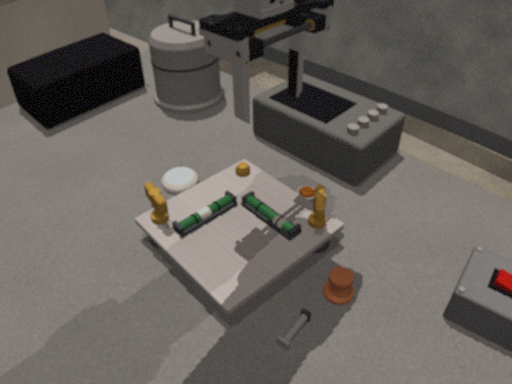

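View pics/wrist0.png

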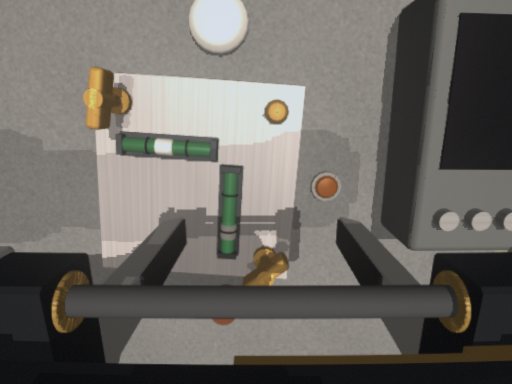

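Run:
```python
import cv2
w=cv2.imread("pics/wrist0.png")[50:300,70:310]
cv2.imwrite("pics/w0z.png",cv2.resize(w,None,fx=2.4,fy=2.4,interpolation=cv2.INTER_CUBIC))
w=cv2.imread("pics/side0.png")[140:270,120:360]
cv2.imwrite("pics/s0z.png",cv2.resize(w,None,fx=3.3,fy=3.3,interpolation=cv2.INTER_CUBIC))
```

```text
(no output)
```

View pics/w0z.png

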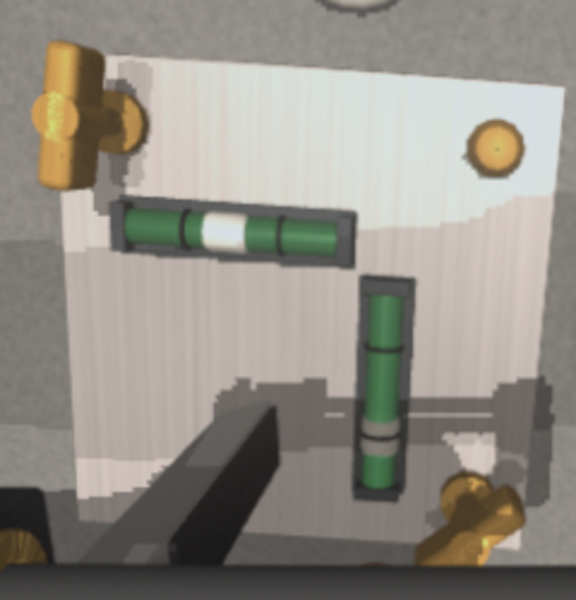

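View pics/s0z.png

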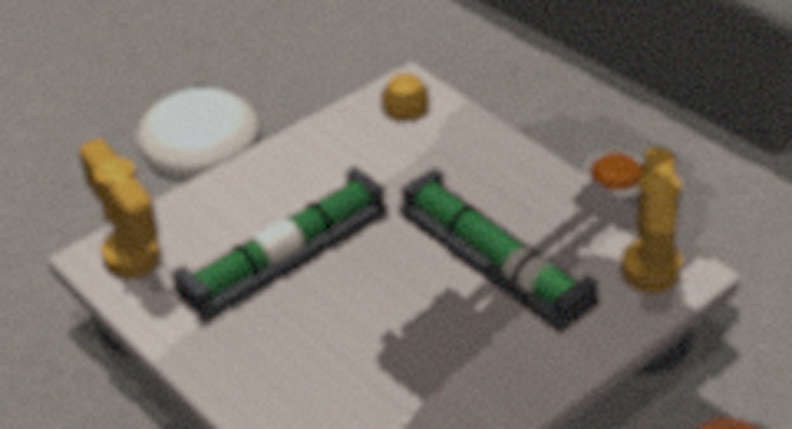

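```bash
cat > h.py <<'E'
import numpy as np, cv2
from rig import robot
def ray(info,px):
    K=np.array([[info['fx'],0,info['cx']],[0,info['fy'],info['cy']],[0,0,1]])
    u=cv2.undistortPoints(np.array([[px]],float),K,np.array(info['dist'],float))[0,0]
    R=cv2.Rodrigues(np.array(info['rvec'],float))[0]
    return -R.T@np.array(info['tvec'],float), R.T@np.array([u[0],u[1],1.])
def onz(info,px,z):
    c,d=ray(info,px); return c+d*(z-c[2])/d[2]
def tri(i1,p1,i2,p2):
    c1,d1=ray(i1,p1);c2,d2=ray(i2,p2)
    t=np.linalg.lstsq(np.c_[d1,-d2],c2-c1,rcond=None)[0]
    a,b=c1+t[0]*d1,c2+t[1]*d2
    return (a+b)/2,np.linalg.norm(a-b)
def R(yaw): # tool down, y(jaw) axis at angle yaw in world
    y=np.array([np.cos(yaw),np.sin(yaw),0]);z=np.array([0,0,-1.]);return np.c_[np.cross(y,z),y,z]
E
python3 - <<'E'
from h import *
np.set_printoptions(precision=4,suppress=True)
sc,sd,w=[robot.camera_info(n) for n in("scene","side","wrist")]
print('far',tri(sc,(216.5,250),sd,(319.5,204)))
print('near',tri(sc,(257.5,164),sd,(157,201)))
for n,p in dict(near=(97,98),dome=(277,112)).items(): print(n,onz(w,p,.084 if n=='near' else .05))
z=lambda x,y:(70+x/2.4,50+y/2.4)
for n,a,b,c in(("near",(184,229),(280,235),(223.5,232)),("far",(384,349),(380,437),(381,436))):
    A,B,C=[onz(w,z(*p),.057) for p in(a,b,c)]
    print(n,np.linalg.norm(A-B),(C-(A+B)/2)@(A-B)/np.linalg.norm(A-B),A,B)
print('wristcam',ray(w,(260,192)))
E
```

```text
far (array([ 0.6269, -0.095 ,  0.083 ]), np.float64(0.006289836790946077))
near (array([0.4706, 0.0866, 0.0801]), np.float64(0.007013467897863868))
near [0.4691 0.0873 0.084 ]
dome [0.642  0.0741 0.05  ]
near 0.04285664983881779 0.0037738443073410777 [0.5031 0.0397 0.057 ] [0.5458 0.0369 0.057 ]
far 0.04334375818584536 -0.021132006209572594 [ 0.5909 -0.0154  0.057 ] [ 0.588  -0.0587  0.057 ]
wristcam (array([0.6249, 0.0703, 0.3842]), array([-0.0025, -0.2425, -0.9701]))
```

Run:
```python
from h import *
robot.move_ptp([0.627,-0.16,0.224],robot.get_state()['tool_rot'])
i=robot.camera_info("wrist");f=robot.grab_frame("wrist")
cv2.imwrite("pics/w1.png",f[:,:,::-1])
hsv=cv2.cvtColor(f,cv2.COLOR_RGB2HSV)
m=cv2.inRange(hsv,(12,140,60),(28,255,255))
n,l,st,ce=cv2.connectedComponentsWithStats(m)
for k in range(1,n):
    if st[k,4]>100: print(st[k],ce[k],onz(i,ce[k],.084))
print(robot.get_state()['time'])
cv2.imwrite("pics/w1z.png",cv2.resize(f[60:260,150:400,::-1],None,fx=3,fy=3,interpolation=cv2.INTER_CUBIC))
```

```text
[320  38  23  24 409] [331.10268949  49.07823961] [ 0.69120497 -0.03030605  0.084     ]
[241 126  16  15 117] [247.51282051 133.53846154] [ 0.61422496 -0.10658471  0.084     ]
[ 52 272  34  60 878] [ 64.56605923 303.21070615] [ 0.4042939  -0.29503402  0.084     ]
[441 274  30  58 726] [459.23966942 309.0523416 ] [ 0.85375676 -0.30247638  0.084     ]
[ 235  346  277   18 2392] [391.4076087  357.36245819] [ 0.78265986 -0.36766295  0.084     ]
0.8833
```

View pics/w1z.png

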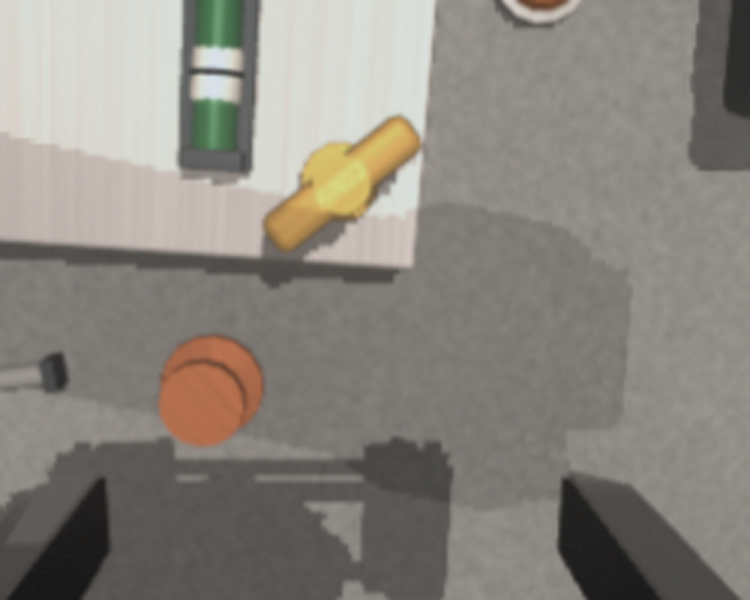

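View pics/w1.png

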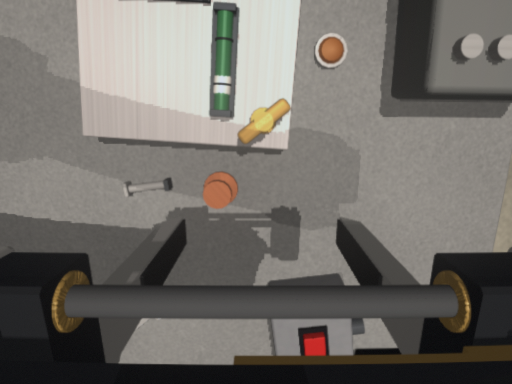

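Run:
```python
from h import *
np.set_printoptions(precision=4,suppress=True)
i=robot.camera_info("wrist")
z=lambda x,y:(150+x/3,60+y/3)
a,b=[onz(i,z(*p),.09) for p in((281,231),(402,132))]
d=b-a; wy=np.arctan2(d[1],d[0]); c=(a+b)/2
cc=onz(i,z(337,181),.1)
print(a,b,np.linalg.norm(d),np.degrees(wy),c,cc)
A,B,C=[onz(i,p,.057) for p in((150+227/3,38.5),(150+217/3,60+72/3),(150+217/3,60+73/3))]
print('lines',np.linalg.norm(A-B),(C-(A+B)/2)@(B-A)/np.linalg.norm(A-B))
p=(c+cc)/2
for k in range(5):
    q=robot.ik([c[0],c[1],.086],R(wy-np.pi/2+k*.2)); print(q)
```

```text
[ 0.611  -0.1085  0.09  ] [ 0.6487 -0.0782  0.09  ] 0.04840491216831256 38.802366949373926 [ 0.6298 -0.0933  0.09  ] [ 0.6286 -0.0929  0.1   ]
lines 0.04320406774606732 0.021925132112014304
[-0.0334  0.596   0.1808  1.6941 -0.1332  0.8634 -0.69  ]
[-0.0021  0.5933  0.1378  1.693  -0.1013  0.8623 -0.5151]
[ 0.0231  0.5916  0.1033  1.692  -0.0758  0.8619 -0.3352]
[ 0.0485  0.5905  0.0686  1.691  -0.0503  0.8618 -0.1553]
[ 0.074   0.5898  0.0338  1.69   -0.0248  0.8622  0.0247]
```

Run:
```python
from h import *
np.set_printoptions(precision=3,suppress=True)
c=np.array([.629,-.093]); y0=np.radians(38.8)-np.pi/2
robot.move_ptp([*c,.2],R(y0)); robot.gripper_to(.055)
print(robot.move_linear([*c,.087],velocity=.08,threshold=8))
print(robot.get_state()['force'])
robot.gripper_to(0.0)
s=robot.get_state();print(s['time'],s['opening'],s['force'],s['moment'],s['ee_pos'])
cv2.imwrite("pics/s2.png",robot.grab_frame("side")[:,:,::-1])
if s['opening']<.02 and s['opening']>.01:
    for k in range(1,9):
        robot.move_ptp([*c,.087],R(y0+.1*k))
    s=robot.get_state();print(s['time'],s['opening'],s['force'],s['moment'],s['ee_pos'])
    f=robot.grab_frame("side");cv2.imwrite("pics/s3.png",cv2.resize(f[130:280,110:370,::-1],None,fx=3,fy=3,interpolation=cv2.INTER_CUBIC))
```

```text
False
[ 0.776 -0.135 -0.048]
4.8583 0.014113341315837177 [ 3.934 -4.485  0.069] [-1.137 -1.186 -0.054] [ 0.63  -0.094  0.088]
6.9083 0.013735315248657015 [ 2.41  -4.783  1.447] [-0.997 -0.517  0.108] [ 0.629 -0.094  0.087]
```

View pics/s2.png

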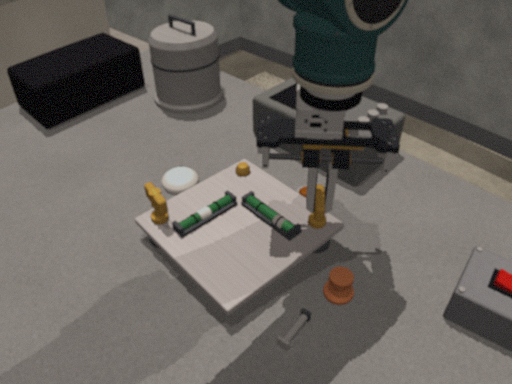

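```bash
ls pics
```

```text
s0z.png
s2.png
s3.png
scene0.png
side0.png
w0z.png
w1.png
w1z.png
wrist0.png
```

The wing (about (318,205)) sits between the closed fingers; opening 14 mm matches its thickness.

View pics/s3.png

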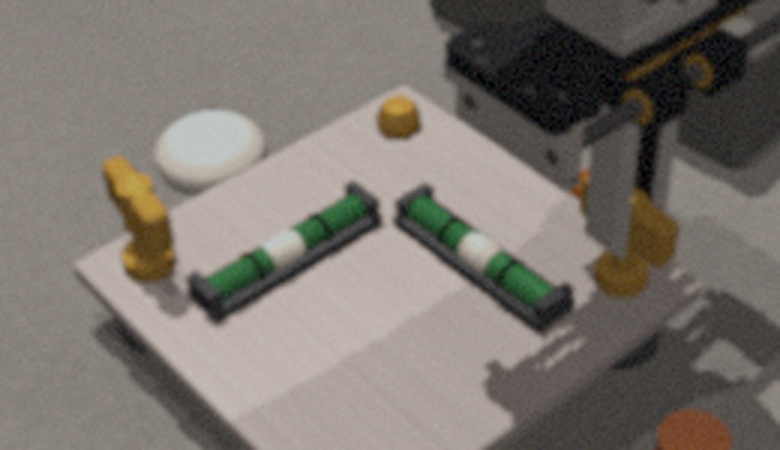

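The far bubble, at about (477,249) in the crop, lies centred between its lines at (455,231) and (502,267). Next I'll release the screw, retreat and check both vials from above.

Run:
```python
from h import *
s=robot.get_state(); p=s['ee_pos']
robot.gripper_to(.055)
robot.move_linear([p[0],p[1],.224],velocity=.12)
robot.move_ptp([.6,-.13,.24],R(0.0))
i=robot.camera_info("wrist")
f=robot.grab_frame("wrist");np.save("f4.npy",f)
cv2.imwrite("pics/w4.png",cv2.resize(f[0:200,100:360,::-1],None,fx=3,fy=3,interpolation=cv2.INTER_CUBIC))
f=robot.grab_frame("side");cv2.imwrite("pics/s4.png",cv2.resize(f[130:280,110:370,::-1],None,fx=3,fy=3,interpolation=cv2.INTER_CUBIC))
s=robot.get_state();print(s['time'],s['force'])
```

```text
9.4583 [-0.0193733   0.56848835 -0.32153402]
```

View pics/w4.png

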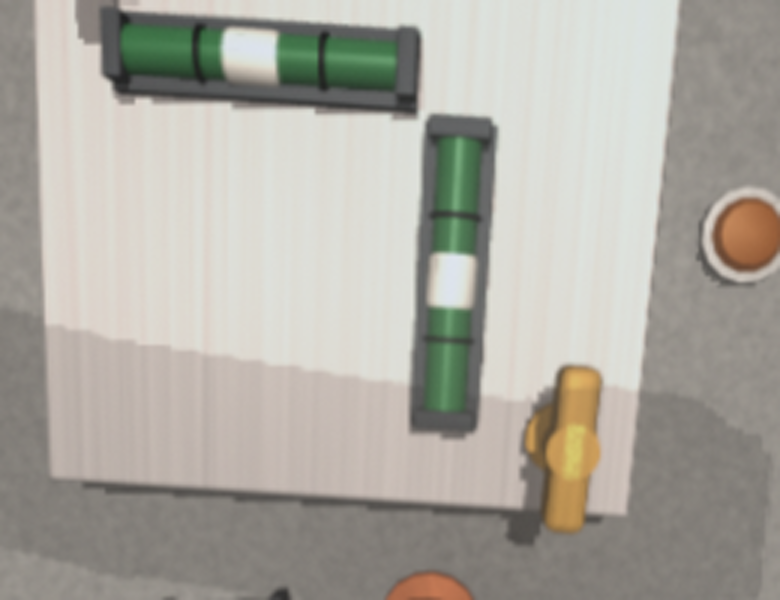

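View pics/s4.png

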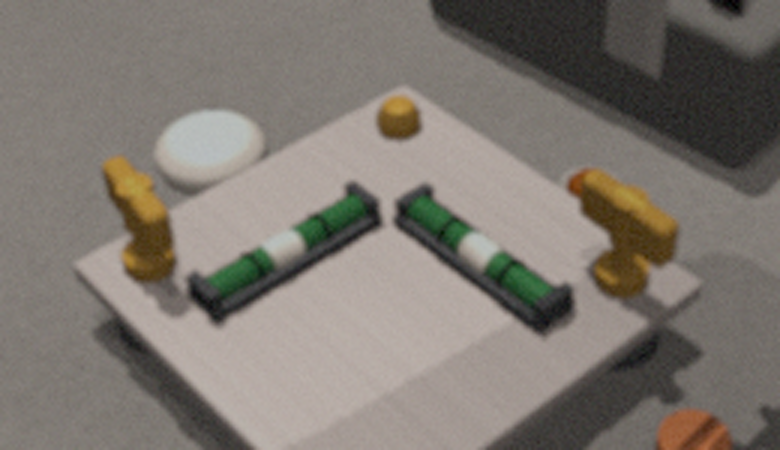

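Seen from above, the near bubble (222–278) lies between its lines at 199 and 323. The far bubble (254–307) lies between 215 and 340. Both are inside and the gripper is clear. The near screw needs no turn, so I'm handing in.

Run:
```python
from rig import robot
robot.sign_off()
```

```text
the job is handed in; nothing more can be done
```

The plate is level: in the last pictures both bubbles lie wholly between their black lines. I handed the job in about 9.5 s into the 48 s allowed, with the gripper well clear of everything.

- **Far screw:** its bubble started about 21 mm off towards the screw. I gripped the wing (fingers closed to 14 mm, its thickness) and turned it 0.80 rad counter-clockwise. I then let go and backed away. The bubble is now about 1 mm from the middle.
- **Near screw:** I did not touch it. Its bubble was already between the lines, about 3.7 mm towards the screw, and the bubble can be up to 10.5 mm off and still be inside. I took "only as far as it needs" to mean no turn. The last check showed it still about 3.6 mm off.

**Measurements that disagreed slightly:**
- The spacing between the vial lines measured about 43 mm instead of 41 mm. I scaled the far bubble's offset for that.
- When I located the screws from two cameras, the sight lines missed each other by 6–7 mm. I took the grasp position from the closer wrist picture instead.

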